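# Tighten the screw of a glue press with a ratchet ring spanner

### The job

A laminated rail lies freshly glued in the bench press. Take the ratchet ring spanner, seat its ring fully down over the square head of the press screw, and swing it back and forth to tighten the screw clockwise until the pull reaches about 1.6 newton metres; well beyond 2 N m would crush the rail. Then lift the spanner off and lay it flat on the bench without dropping it, never gripping or shoving the press itself and leaving the glue jar, glue bottle, brush and offcut where they are.

Things in the scene. Friction and masses are not known exactly. Their poses are not given: they have to be found in the camera images.
- spanner: Steel ratchet ring spanner, 310 mm long, about 0.57 kg, lying flat. Origin: on the ring's axis at its underside; z up, shank along its -x. Ring 62 mm across, 20 mm thick. Shank 18 mm wide (y), 3 to 17 mm above the underside, from x = -52 to -225 mm; balance point about x = -80 mm; at the far end an open jaw 54 mm wide, not used. Over 5 N on the ring's underside tips it in the grip.
- ring (a point): Middle of the ring, 10 mm above its underside. A geared insert with a square through bore, 25.8 mm across flats, angle unknown. Pulled clockwise (from above) it drives the insert, gripping within 10 degrees; swung anticlockwise it clicks and slips with about 0.1 N m. If bore and square do not match, it stops 11 to 12 mm above point head: turn it clockwise, pressing with 2 to 3 N, till it drops.
- head (a point): On the press screw's vertical axis, 191 mm above the bench, fixed. The screw's collar (46 mm wide), on which the ring rests when fully down, starts 0.1 to 0.9 mm below it and sinks 0.8 mm per rad of turning, to about 2.8 mm below. On the collar: a square head, 24 mm across flats, 12 mm tall, then a cone 4.5 mm tall. Axes as the press, z up; the square's angle varies within 60 degrees.
- press: Grey steel bench press, bolted down. Origin: on the bench under the screw axis; z up, its beam along y. Base 150 x 280 x 12 mm, uprights 40 mm square at y = -115 and +115 mm, beam 40 mm wide, 270 mm long, its top 150 mm up, boss 48 mm wide up to 165 mm. Free space above that round the screw. The right-hand screw goes down when turned clockwise and stays where it is left.
- stack: Glued wooden rail, 210 x 62 x 35 mm, with a plywood caul 18 mm thick on it, under the screw's foot. Origin: centre of its underside, x along the rail. The foot starts 1 to 1.8 mm clear of the caul (not measurable). Till it touches, the pull, read standing still, is about 0.2 N m; then it climbs about 1.3 N m per rad: 1.6 N m presses with some 170 N. 2.3 to 3.4 rad in all.
- table: Plywood work bench, its top at height 0. Origin: on the top, at its centre.
- glue_jar: White glue jar, 86 mm wide, 115 mm tall, 0.6 kg. Origin: centre of its underside. Leave it alone.
- glue_bottle: White glue bottle, 60 mm wide, 150 mm tall. Origin: centre of its underside. Leave it alone.
- glue_brush: Flat glue brush lying down, 200 mm long along its x, 42 mm wide, 20 mm high. Origin: centre of its underside. Leave it alone.
- offcut: Wooden offcut, 110 x 45 x 28 mm, long side along x. Origin: centre of its underside. Leave it alone.

How it is judged:
By the outcome, as a careful person would: the job done as asked, in the order asked, and still so for the second after the job is handed in, with the robot touching nothing.
It also fails if it takes over 72 s, if anything falls off the work surface, if the arm or the gripper's body presses on something with over 40 N, if the wrist force passes 120 N, or if a joint passes its speed limit or range.

### The arm

A 7-joint arm with a two-finger parallel gripper is mounted at the origin on the work surface. World frame = base frame: x ahead of the robot, y to its left, z up, the work surface at z = 0. Lengths are in m, angles in rad, forces in N, time in s.
With the tool pointing down it reaches from about 0.35 to 0.9 m from the base axis. Payload 8.1 kg.
Tool frame: the origin (TCP) lies midway between the tips of the shut fingers; the grasp point (between the pads) lies 19 mm behind it (bot.grasp_offset is the distance from the TCP to the grasp point, in m); z points along the fingers, y is the line along which they close (so a half turn about z gives the same grasp; the last joint's range is limited). The gripper opens to 92 mm and grips with 3 to 60 N. Pads are 19 mm wide; open, the fingers measure 130 mm over their backs; the gripper's body (75 mm by 190 mm) begins 47 mm behind the grasp point.
Start: joints at [1, 0.434, 0.025, 1.573, -0.012, 1.134, -0.075], TCP at [0.282, -0.558, 0.227] pointing down, gripper open.
Joint ranges: [-2.62, 2.62], [-0.44, 2.09], [-1.27, 1.32], [0.08, 2.57], [-1.32, 4.46], [0.12, 2], [-2.74, 2.74]. Speed limits (rad/s): [2.22, 2.22, 3.01, 3.01, 3.14, 3.14, 3.14].

### API

Orientations are given as a rotation vector (axis times angle).
In Python, from rig import bot, ik, telemetry, vision gives the robot as it stands. Calls block until the motion is done:
- bot.move_to(position, orientation): joint-space move of the TCP to a pose.
- bot.movel(position, attitude=None, rate=0.15, contact_N=None): straight line of the TCP; attitude=None keeps the orientation; rate is the mean speed in m/s. With contact_N (N) it stops when the force on the tool has changed by that much, and returns True; else False.
- bot.goto_joints(angles): joint-space move.
- bot.move_gripper(opening, strength=None): opening from 0.0 (shut) to 1.0 (fully open); strength is the grip in N (None keeps the last); returns when the fingers have stopped.
- bot.dwell(seconds).
- ik(position, orientation): joint angles nearest the present ones, or None.
- telemetry.get_state(): the state.
- vision.grab_frame(name): name is "side" or "top" or "wrist"; returns a dict with "pixels" (480x640x3 uint8, blue, green, red), "K" (3x3 intrinsics, pixels), "rvec" (rotation vector, rad) and "tvec" (3), from world to camera coordinates, as OpenCV has them. Camera axes: x right, y down, z forward; pixel columns grow to the right and rows downward; lengths in m; the calibration is good to about 2 mm. A picture is of the moment at which its call begins. There is no depth.
A pose or a line that the arm cannot do raises bot.Unreachable and nothing moves.
- bot.sign_off(): hands the job in; it is judged then, once.
The state is a dict: "time": time; "q": joint angles; "dq": joint speeds; "joint_efforts": joint torques, N m; "position": TCP position; "orientation": TCP orientation; "wrist_force": force on the tool from outside, world axes, zero at the start; "moment": the same for the moment, N m; "gripper_width": opening from 0.0 (shut) to 1.0 (fully open); "grip_force": force on a finger pad.
Only numpy, scipy, OpenCV 4.12 (cv2) and the standard library are available. Lean on these libraries where they do the work, as an engineer would, in place of code of your own. Each camera call takes 0.05 s, during which the arm holds its last target. There are 200 camera calls.

## Working session

There is one attempt and no reset: what is moved stays moved. The work goes in short steps, each a Python script; the robot and the scene stay as the last script left them, time stands still between calls to the robot, and variables do not carry over. Pictures are saved under pics/ and viewed, at most 10 in all, crops included, and the job is handed in when it is done.

```bash
ls; mkdir -p pics; python3 - <<'E'
from rig import bot, ik, telemetry, vision
import cv2,numpy as np
for n in ("top","side"):
    f=vision.grab_frame(n); cv2.imwrite(f"pics/{n}0.png",f["pixels"])
    R=cv2.Rodrigues(np.array(f["rvec"]))[0]; print(n,f["K"],-R.T@np.array(f["tvec"]).ravel(),R)
s=telemetry.get_state(); print(s)
E
```

```text
pics
top [[488.75372193   0.         329.75852184]
 [  0.         488.75372193 227.63298777]
 [  0.           0.           1.        ]] [0.35858903 0.06581534 1.41671954] [[-2.87782680e-02 -9.99585572e-01  7.03902314e-04]
 [-9.85552237e-01  2.82566464e-02 -1.66998052e-01]
 [ 1.66908953e-01 -5.49964719e-03 -9.85956974e-01]]
side [[459.92904317   0.         317.7990935 ]
 [  0.         459.92904317 237.89636652]
 [  0.           0.           1.        ]] [0.03189916 0.62303053 0.97265143] [[-0.72475707 -0.68894672 -0.00892249]
 [-0.50511235  0.54008556 -0.67317836]
 [ 0.46860293 -0.48338391 -0.73942632]]
{'time': 0.1, 'q': array([ 1.0003624 ,  0.43514261,  0.02499227,  1.57402184, -0.01161921,
        1.13395578, -0.07511446]), 'dq': array([ 1.20436640e-03, -8.29297464e-04,  1.47520068e-03, -2.92648812e-03,
       -1.18655378e-05, -5.48618876e-05,  3.69237254e-05]), 'joint_efforts': array([ 3.36131408e-03, -6.69126821e+01,  9.88242030e-01, -3.15146148e+01,
       -6.04200480e-02,  3.73489328e-02,  7.71906707e-05]), 'position': array([ 0.28159143, -0.55746432,  0.2260242 ]), 'orientation': array([-3.05479699e+00, -7.27717485e-01,  6.79514140e-04]), 'wrist_force': array([ 0.22749261, -0.51016599, -0.19450466]), 'moment': array([-0.00170817,  0.04753803, -0.01244704]), 'grip_force': 0.0, 'gripper_width': 1.0024773132402682}
```

View pics/top0.png

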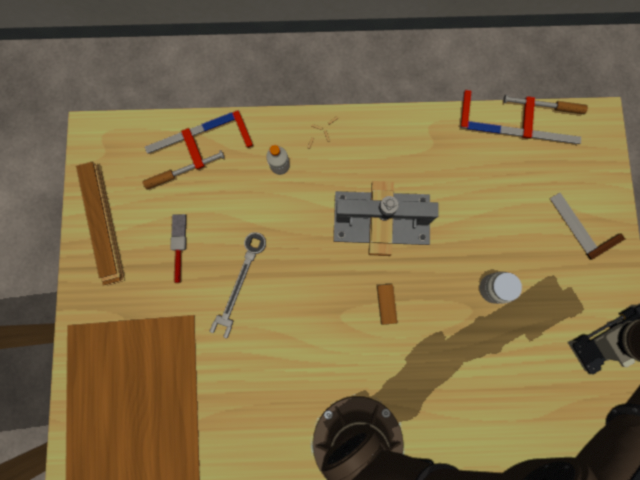

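View pics/side0.png

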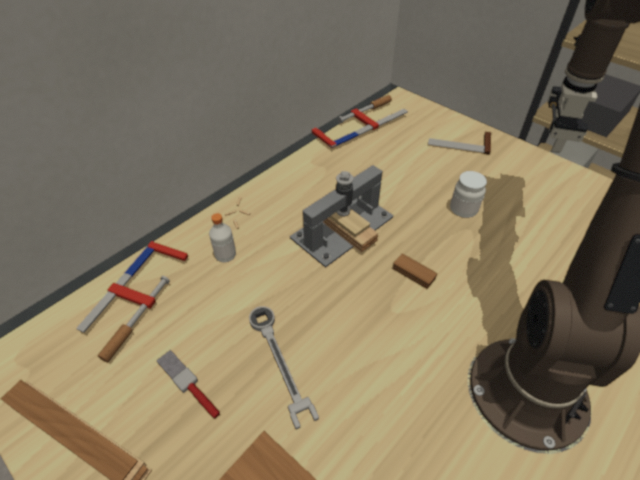

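The top view shows the spanner ring at about (255,243), its jaw at (222,325), and the screw head at (389,205). The side view shows the head at about (345,182) and the ring at (262,319). Next I'll measure them.

```bash
cat > h.py <<'E'
from rig import bot, ik, telemetry, vision
import cv2, numpy as np
from scipy.spatial.transform import Rotation as Ro
def cam(f):
    R=cv2.Rodrigues(np.array(f["rvec"]))[0]; return R,-R.T@np.array(f["tvec"]).ravel()
def ray(f,uv,z):
    R,c=cam(f); d=R.T@np.linalg.inv(f["K"])@np.array([uv[0],uv[1],1.]); return c+d*(z-c[2])/d[2]
def proj(f,P):
    return cv2.projectPoints(np.array(P,float).reshape(-1,3),np.array(f["rvec"]),np.array(f["tvec"]),f["K"],None)[0].reshape(-1,2)
def att(yaw):  # tool down, tool y (closing line) perpendicular to shank at world yaw
    x=np.array([np.cos(yaw),np.sin(yaw),0]); z=np.array([0,0,-1.])
    return Ro.from_matrix(np.c_[x,np.cross(z,x),z]).as_rotvec()
E
python3 - <<'E'
from h import *
f=vision.grab_frame("top"); g=vision.grab_frame("side")
p=f["pixels"].astype(int); sat=p.max(2)-p.min(2); 
m=((sat<40)).astype(np.uint8)*255
n,l,st,c=cv2.connectedComponentsWithStats(m)
for i in range(1,n):
    if 60<st[i,4]<9000: print(i,st[i],c[i].round(1))
for uv in [(255,243),(222,325)]: print(ray(f,uv,0.01))
print('head',ray(f,(389,203),0.207), ray(g,(345,176),0.207))
for uv in [(334,241),(432,244),(334,192)]: print('base',ray(f,uv,0.012))
big=np.vstack([np.hstack([cv2.resize(f["pixels"][190:350,200:290],(360,600),interpolation=2)[:,:],cv2.resize(f["pixels"][180:260,325:445],(440,293),interpolation=2).repeat(1,0) if 0 else cv2.copyMakeBorder(cv2.resize(f["pixels"][180:260,330:440],(440,320),interpolation=2),0,280,0,0,0)])])
cv2.imwrite("pics/c1.png",big)
# candidate tool yaws at head
print(Ro.from_rotvec(telemetry.get_state()["orientation"]).as_matrix().round(2))
w=vision.grab_frame("wrist"); R,cc=cam(w); print(w["K"][0,0],cc,R.round(2))
E
```

```text
2 [535 101  23   9 113] [546.7 104.3]
3 [191 112  43  24 186] [206.7 125.8]
4 [461 121  63  16 274] [501.6 129.7]
5 [532 131  49  13 373] [556.3 137. ]
6 [145 133  38  20 305] [163.8 142.8]
7 [267 147  23  28 405] [278.5 161.8]
8 [203 151  21  13 108] [213.3 157.5]
9 [172 164  22  13 115] [182.7 169.8]
10 [ 334  191  104   54 4276] [383.7 216.5]
11 [550 193  48  66 820] [573.4 223.4]
12 [171 214  15  37 506] [178.4 232. ]
13 [ 210  233   56  105 1017] [239.3 281.2]
14 [ 479  272   43   31 1109] [500.2 287.2]
15 [ 568  304   72   70 2818] [610.6 342. ]
[0.55771468 0.27623514 0.01      ]
[0.32673536 0.37011942 0.01      ]
head [ 0.62231655 -0.09270271  0.207     ] [ 0.61403469 -0.08066452  0.207     ]
base [0.55671421 0.04680992 0.012     ]
base [ 0.5397902  -0.23691265  0.012     ]
base [0.70265393 0.0423966  0.012     ]
[[ 0.89  0.45 -0.  ]
 [ 0.45 -0.89  0.  ]
 [-0.   -0.   -1.  ]]
421.8716851960656 [ 0.35096003 -0.52261517  0.38439971] [[ 0.45 -0.89 -0.  ]
 [-0.85 -0.43  0.29]
 [-0.26 -0.13 -0.96]]
```

View pics/c1.png

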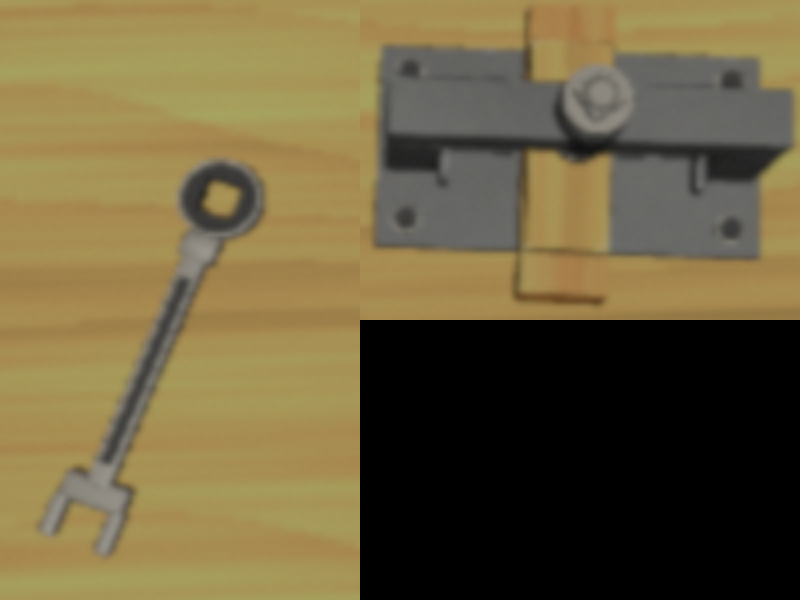

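The crop shows the ring centre at top-image (255.3,243) and the screw cone centre at about (389.5,204). Next I'll check which arcs are reachable, then take wrist views of the spanner and the head.

```bash
python3 - <<'E'
from h import *
hd=np.array([0.62,-0.09]); r=0.085
for off in (0,180):
  for d in range(-180,360,20):
    a=np.radians(d); q=ik([*(hd+r*np.array([np.cos(a),np.sin(a)])),0.2],att(a+np.radians(off)))
    print(off,d,None if q is None else np.round(q,2).tolist())
q=ik([0.479,0.308,0.2],att(np.radians(-22))); print(q); print(ik([0.479,0.308,0.2],att(np.radians(158))))
E
```

```text
0 -180 [0.57, 0.41, -0.68, 1.77, 0.29, 1.06, 1.36]
0 -160 [0.66, 0.45, -0.74, 1.74, 0.34, 1.09, 1.72]
0 -140 [0.86, 0.6, -1.06, 1.68, 0.56, 1.2, 1.93]
0 -120 [0.86, 0.64, -1.06, 1.61, 0.59, 1.24, 2.3]
0 -100 [-0.48, 0.7, 1.15, 1.65, -0.67, 1.24, -2.5]
0 -80 [0.01, 0.51, 0.27, 1.53, -0.15, 1.11, -2.65]
0 -60 [0.05, 0.55, 0.19, 1.46, -0.11, 1.14, -2.36]
0 -40 [0.06, 0.58, 0.12, 1.4, -0.07, 1.16, -2.08]
0 -20 [0.08, 0.59, 0.03, 1.37, -0.02, 1.18, -1.81]
0 0 [0.1, 0.6, -0.08, 1.36, 0.05, 1.18, -1.55]
0 20 [0.12, 0.59, -0.18, 1.38, 0.11, 1.18, -1.3]
0 40 [0.13, 0.57, -0.25, 1.42, 0.15, 1.17, -1.02]
0 60 [0.18, 0.55, -0.37, 1.48, 0.21, 1.15, -0.75]
0 80 [0.26, 0.53, -0.5, 1.55, 0.27, 1.14, -0.48]
0 100 [0.32, 0.5, -0.59, 1.62, 0.3, 1.12, -0.17]
0 120 [0.4, 0.47, -0.65, 1.69, 0.31, 1.1, 0.18]
0 140 [0.48, 0.44, -0.7, 1.74, 0.32, 1.08, 0.54]
0 160 [0.49, 0.41, -0.64, 1.77, 0.27, 1.06, 0.97]
0 180 [0.57, 0.41, -0.68, 1.77, 0.29, 1.06, 1.36]
0 200 [0.66, 0.45, -0.74, 1.74, 0.34, 1.09, 1.72]
0 220 [0.86, 0.6, -1.06, 1.68, 0.56, 1.2, 1.93]
0 240 [0.86, 0.64, -1.06, 1.61, 0.59, 1.24, 2.3]
0 260 [
[... 1122 characters left out ...]
 -2.33]
180 160 [0.1, 0.33, -0.11, 1.8, 0.04, 1.01, -1.95]
180 180 [0.19, 0.34, -0.15, 1.8, 0.06, 1.01, -1.56]
180 200 [0.26, 0.35, -0.18, 1.77, 0.07, 1.02, -1.17]
180 220 [0.31, 0.39, -0.2, 1.72, 0.09, 1.04, -0.79]
180 240 [0.36, 0.43, -0.25, 1.65, 0.12, 1.07, -0.45]
180 260 [0.4, 0.49, -0.31, 1.57, 0.16, 1.1, -0.12]
180 280 [0.42, 0.54, -0.37, 1.49, 0.21, 1.15, 0.19]
180 300 [0.43, 0.59, -0.44, 1.42, 0.26, 1.19, 0.48]
180 320 [0.44, 0.64, -0.53, 1.36, 0.32, 1.23, 0.76]
180 340 [0.43, 0.67, -0.6, 1.33, 0.38, 1.25, 1.04]
[-1.21151876  0.43886077  0.77363247  1.79085744 -0.34854389  1.05383283
 -2.26457783]
[ 0.10051569  0.66326831 -1.20558575  1.68405424  0.64898813  1.25819059
 -0.06088685]
```

```bash
python3 - <<'E'
from h import *
def save(n,name,P):
    f=vision.grab_frame("wrist"); cv2.imwrite(f"pics/{name}.png",f["pixels"]); np.savez(f"pics/{name}.npz",**f); print(name,proj(f,P).round(1).tolist(),telemetry.get_state()["time"])
bot.move_to([0.57,-0.09,0.30],att(0)); save(0,"wh",[[0.62,-0.09,0.207]])
bot.move_to([0.62,-0.14,0.30],att(np.pi/2)); save(0,"wh2",[[0.62,-0.09,0.207]])
yaw=np.radians(-22)
q=None
bot.move_to([0.479,0.308,0.20],att(yaw)); save(0,"ws",[[0.5577,0.276,0.02]])
print(telemetry.get_state()["q"].round(2))
a=[cv2.imread(f"pics/{n}.png") for n in("wh","ws")]
cv2.imwrite("pics/wv.png",cv2.resize(np.hstack(a),(800,300),interpolation=cv2.INTER_AREA))
E
```

```text
wh [[310.6, 163.3]] 2.3
wh2 [[314.7, 164.2]] 3.725
ws [[312.6, 105.8]] 6.075
[-0.48  0.39 -0.25  1.73  0.11  1.04 -2.72]
```

View pics/wv.png

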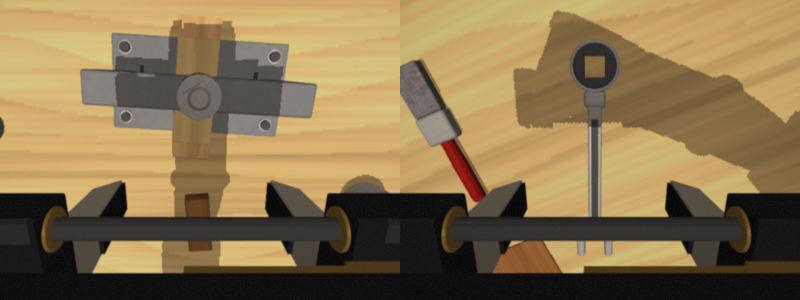

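The wrist views show the head at about (318,155) in `wh` and the ring at about (312,105) in `ws`. I'll crop both for precise measurement.

```bash
python3 - <<'E'
from h import *
o=[]
for n,(u,v),z in(("wh",(318,155),.195),("wh2",(315,160),.195),("ws",(312,105),.02)):
    f=dict(np.load(f"pics/{n}.npz")); p=f["pixels"]
    c=p[v-60:v+60,u-60:u+60]; o.append(cv2.resize(c,(264,264),interpolation=2))
    g=cv2.GaussianBlur(cv2.cvtColor(p,6),(3,3),0)[v-60:v+60,u-60:u+60]
    for rr in((8,18),(22,34),(34,52)):
        h=cv2.HoughCircles(g,cv2.HOUGH_GRADIENT_ALT if 0 else cv2.HOUGH_GRADIENT,1,30,param1=120,param2=12,minRadius=rr[0],maxRadius=rr[1])
        if h is not None:
            for x,y,r in h[0][:2]: print(n,(x+u-60).round(1),(y+v-60).round(1),r, ray(f,(x+u-60,y+v-60),z).round(4))
    R,c=cam(f); print(n,c.round(3), 'px per mm at z', f["K"][0,0]/(c[2]-z)/1000)
o.append(np.zeros((264,4,3),np.uint8)); cv2.imwrite("pics/c2.png",np.hstack(o))
f=dict(np.load("pics/ws.npz")); p=f["pixels"].astype(int)
m=((p.max(2)-p.min(2))<25).astype(np.uint8)*255; m[340:]=0; cv2.imwrite("pics/m.png",m)
n,l,st,c=cv2.connectedComponentsWithStats(m)
for i in range(1,n):
    if st[i,4]>300: print(st[i],c[i])
E
```

```text
wh 319.5 149.5 33.4 [ 0.627  -0.0954  0.195 ]
wh 318.5 153.5 35.0 [ 0.6246 -0.0948  0.195 ]
wh [ 0.647 -0.091  0.458] px per mm at z 1.6042404890507993
wh2 321.5 172.5 16.3 [ 0.6243 -0.0964  0.195 ]
wh2 319.5 158.5 31.2 [ 0.623  -0.0879  0.195 ]
wh2 314.5 189.5 32.2 [ 0.6199 -0.1071  0.195 ]
wh2 318.5 167.5 36.2 [ 0.6224 -0.0934  0.195 ]
wh2 [ 0.619 -0.062  0.458] px per mm at z 1.6033435724782488
ws 311.5 108.5 33.4 [0.5562 0.2775 0.02  ]
ws 310.5 104.5 36.4 [0.5592 0.2771 0.02  ]
ws [0.551 0.278 0.358] px per mm at z 1.247117613170029
[ 272   63   80  277 8138] [311.2190956  169.76320963]
[   0   97   98  137 6941] [ 42.44143495 167.10517217]
[ 111  290   92   50 2999] [166.58186062 319.81727242]
[ 425  290   92   50 2991] [460.30992979 319.85055165]
[ 520  309  120   31 3319] [583.50828563 323.91503465]
[   0  310  108   30 2952] [ 49.5145664  323.83976965]
```

View pics/c2.png

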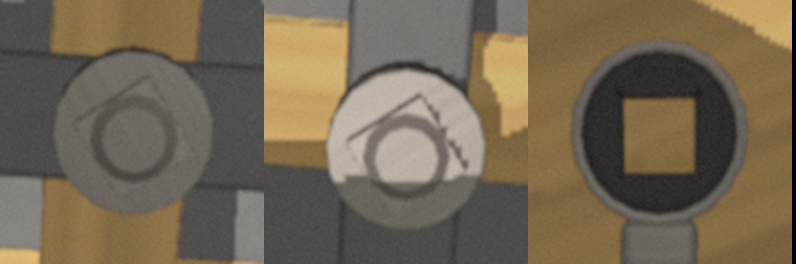

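The crop shows the collar centre at about (318.7,154.1) in `wh` and (319.5,167.7) in `wh2`. The square's edges lie at about 32° and the bore is aligned with the shank. The ring centre is at (311.5,104.5) in `ws`. Next I'll compute positions and grasp the shank.

```bash
python3 - <<'E'
from h import *
L=lambda n:dict(np.load(f"pics/{n}.npz"))
f=L("wh");g=L("wh2");s=L("ws")
H=[ray(f,(318.7,154.1),.1905),ray(f,(318.9,157.7),.203),ray(g,(319.5,167.7),.1905),ray(g,(319.1,171.4),.203)]
print(np.round(H,4)); hd=np.mean(H,0)[:2]
e=lambda f,a,b:np.degrees(np.arctan2(*(ray(f,b,.203)-ray(f,a,.203))[[1,0]]))
print(e(f,(293,150.9),(326.2,129.5)),e(g,(293.2,163.6),(325.9,144.1)))
p=s["pixels"].astype(int); m=(p.max(2)-p.min(2))<25
P=[]
for v in range(170,285,5):
    u=np.where(m[v,290:335])[0]+290
    P.append(np.r_[ray(s,((u.min()+u.max())/2,v),.017),u.max()-u.min()])
P=np.array(P); ring=ray(s,(311.5,104.5),.02)
k=np.polyfit(P[:,0],P[:,1],1); print('slope yaw',np.degrees(np.arctan(k[0])),P[:,3].min(),P[:,3].max(),'axis y at ring x',np.polyval(k,ring[0]),ring)
t=vision.grab_frame("top"); print(ray(t,(255.3,243),.02))
v=ring[:2]-P[-8:,:2].mean(0); yaw=np.arctan2(v[1],v[0]); print('yaw',np.degrees(yaw))
np.savez("est.npz",hd=hd,ring=ring[:2],yaw=yaw)
phi=yaw+np.pi; gp=ring[:2]+0.085*np.array([np.cos(phi),np.sin(phi)]); print(hd,gp)
bot.move_to([*gp,0.10],att(phi)); print(telemetry.get_state()["q"].round(2))
w=vision.grab_frame("wrist"); cv2.imwrite("pics/pre.png",w["pixels"])
c=bot.movel([*gp,0.003],rate=0.1,contact_N=6); st=telemetry.get_state(); print(c,st["position"],st["wrist_force"].round(2),st["time"])
E
```

```text
[[ 0.6239 -0.095   0.1905]
 [ 0.6229 -0.0949  0.203 ]
 [ 0.6231 -0.094   0.1905]
 [ 0.6227 -0.0947  0.203 ]]
-58.04267177886043 30.231912048686418
slope yaw -22.278920062859545 18.0 29.0 axis y at ring x 0.2764179191826077 [0.55886703 0.27639251 0.02      ]
[0.55627434 0.27387495 0.02      ]
yaw -22.318812270925406
[ 0.62311457 -0.09467299] [0.4802348 0.3086721]
[-0.05  0.66 -0.91  1.8   0.62  1.   -0.04]
False [0.48057397 0.30907288 0.00362161] [0.24 0.7  0.14] 9.575
```

```bash
python3 - <<'E'
from h import *
e=np.load("est.npz"); hd=e["hd"]
s0=telemetry.get_state(); bot.move_gripper(0.0,strength=55); s=telemetry.get_state(); print(s["gripper_width"],s["grip_force"],s["position"],s["time"])
R=Ro.from_rotvec(s["orientation"]).as_matrix()
rel=R.T@(np.r_[e["ring"],s["position"][2]]-s["position"]); print("ring in tool",rel)
bot.movel(s["position"]+[0,0,0.05],rate=0.1); bot.dwell(0.3); s1=telemetry.get_state(); print(s1["wrist_force"].round(2),s1["moment"].round(3))
bot.movel(s["position"]+[0,0,0.27],rate=0.2)
phi=np.radians(214); r=0.085
bot.move_to([*(hd+r*np.array([np.cos(phi),np.sin(phi)])),0.27],att(phi)); bot.dwell(0.3)
s=telemetry.get_state(); print(s["q"].round(2),s["position"],s["time"],s["wrist_force"].round(2),s["moment"].round(3),s["gripper_width"])
o=[]
for n in("side","top"):
    f=vision.grab_frame(n); np.savez(f"pics/h{n}.npz",**f); u,v=proj(f,[[*hd,.23]])[0]; print(n,u,v); u=int(u);v=int(v)
    o.append(cv2.resize(f["pixels"][v-70:v+70,u-90:u+90],(400,311),interpolation=2))
cv2.imwrite("pics/hold.png",np.hstack(o))
E
```

```text
0.189354134350259 54.99894440174103 [0.48032804 0.3088297  0.00303384] 10.7167
ring in tool [-8.49735866e-02 -1.84643358e-04  3.44876645e-06]
[ 0.88 -0.3  -6.49] [ 0.136 -0.133 -0.011]
[ 0.92  0.58 -1.19  1.58  0.55  1.36  1.83] [ 0.55276592 -0.14160189  0.27009913] 14.8917 [-0.4   1.06 -6.63] [ 0.135 -0.17  -0.038] 0.19022537376836962
side 346.2619878943911 164.8497735007649
top 390.88805716252944 200.65947675058555
```

View pics/hold.png

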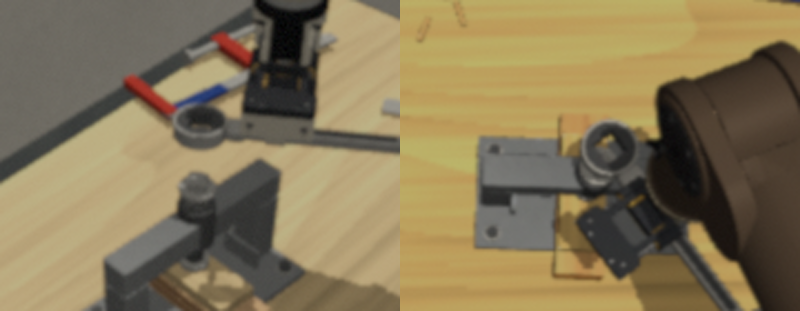

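```bash
cat >> h.py <<'E'
hd=np.load("est.npz")["hd"]; r=0.085
def pt(phi,z): return [*(hd+r*np.array([np.cos(phi),np.sin(phi)])),z]
def ph():
    p=telemetry.get_state()["position"]; return np.arctan2(p[1]-hd[1],p[0]-hd[0])%(2*np.pi)
def rd(tag=''):
    s=telemetry.get_state(); F,M=s["wrist_force"],s["moment"]; d=s["position"]-np.r_[hd,0.2]
    T=M[2]+d[0]*F[1]-d[1]*F[0]
    print(tag,f't={s["time"]:.1f} phi={np.degrees(ph()):.1f} z={s["position"][2]:.4f} F={F.round(2)} M={M.round(3)} T={T:.3f} rad={np.hypot(*d[:2]):.4f} gw={s["gripper_width"]:.3f}'); return s,T
E
python3 - <<'E'
from h import *
for n in("side","top"):
    f=dict(np.load(f"pics/h{n}.npz")); print(n,proj(f,[[*hd,.287]]), ray(f,(345.5,150.3) if n=="side" else (394,197.5),.287))
phi=np.radians(214)
bot.movel(pt(phi,.214),rate=0.08); bot.dwell(.2); rd('above')
c=bot.movel(pt(phi,.1925),rate=0.02,contact_N=2.5); print(c); rd(); bot.dwell(.3); rd()
E
```

```text
side [[347.11588385 146.52310879]] [ 0.61600728 -0.0805405   0.287     ]
top [[393.86941406 195.33688709]] [ 0.61785426 -0.09471589  0.287     ]
above t=16.0 phi=214.1 z=0.2145 F=[ 0.47  0.33 -5.73] M=[ 0.135 -0.091 -0.011] T=-0.012 rad=0.0848 gw=0.191
True
 t=16.7 phi=213.9 z=0.2013 F=[ 1.42  0.31 -1.  ] M=[ 0.529 -0.741 -0.028] T=0.017 rad=0.0853 gw=0.192
 t=17.0 phi=213.8 z=0.2013 F=[ 2.71  0.63 -0.34] M=[ 0.646 -1.064 -0.073] T=0.012 rad=0.0855 gw=0.188
```

```bash
python3 - <<'E'
from h import *
phi=np.radians(214)
bot.movel(np.array(pt(phi,.203)),rate=0.03); bot.dwell(.2); rd('up')
bot.movel(np.array(pt(phi,.203))+[.0015,0.0003,0],rate=0.03); bot.dwell(.2); rd('shift')
c=bot.movel(np.array(pt(phi,.1925))+[.0015,0.0003,0],rate=0.015,contact_N=2.5); print(c); bot.dwell(.2); rd('dn')
E
```

```text
up t=17.4 phi=213.9 z=0.2028 F=[-0.06 -0.48 -3.35] M=[ 0.37  -0.37   0.018] T=0.049 rad=0.0853 gw=0.191
shift t=17.9 phi=214.3 z=0.2028 F=[-0.17  0.97 -6.1 ] M=[ 0.237 -0.003  0.055] T=-0.021 rad=0.0839 gw=0.190
False
dn t=18.9 phi=214.3 z=0.1924 F=[-2.28  1.07 -6.46] M=[0.21  0.485 0.117] T=-0.065 rad=0.0837 gw=0.188
```

```bash
python3 - <<'E'
from h import *
phi=np.radians(214)
bot.movel(np.array(pt(phi,.1922))+[.0006,0.0006,0],rate=0.03); bot.dwell(.2); rd('shift')
c=bot.movel(np.array(pt(phi,.187))+[.0006,0.0006,0],rate=0.01,contact_N=2.5); print(c); bot.dwell(.2); rd('dn')
f=vision.grab_frame("side"); u,v=proj(f,[[*hd,.2]])[0].astype(int); cv2.imwrite("pics/seat.png",cv2.resize(f["pixels"][v-50:v+50,u-60:u+100],(800,500),interpolation=2))
E
```

```text
shift t=19.4 phi=214.0 z=0.1923 F=[ 0.29  0.55 -6.74] M=[ 0.089 -0.182 -0.026] T=-0.050 rad=0.0840 gw=0.191
True
dn t=19.9 phi=213.9 z=0.1905 F=[1.44 1.05 0.89] M=[ 0.533 -1.082 -0.057] T=-0.063 rad=0.0844 gw=0.191
```

View pics/seat.png

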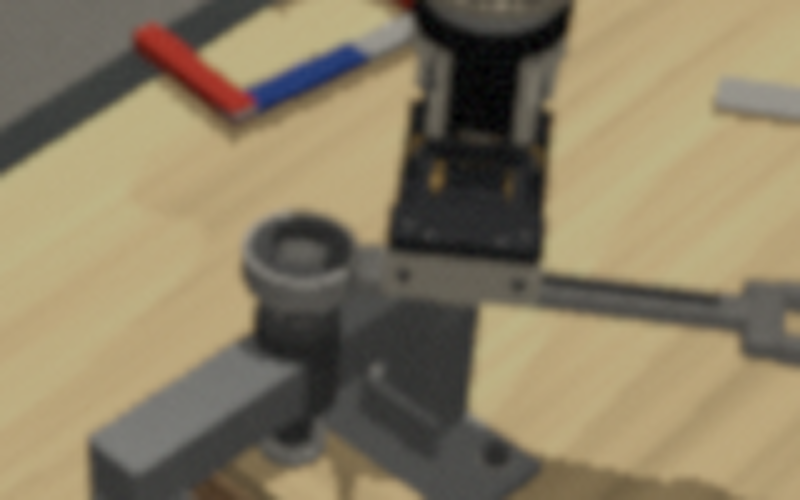

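The side crop shows the ring seated down around the head on the collar, with its centre at about (300,262) in the crop. I'll start turning with adaptive height.

```bash
cat >> h.py <<'E'
C=hd+[.0006,.0006]
def step(phi,z,rate=.06): bot.movel([*(C+r*np.array([np.cos(phi),np.sin(phi)])),z],att(phi),rate=rate)
def drive(z,phi,phi_end,dstep,target,fine=0.9):
    "clockwise in chords from phi; follows the collar down; ends at torque target or phi_end"
    while phi>phi_end:
        phi-=dstep; step(phi,z); bot.dwell(.1); s,T=rd('cw')
        press=s["wrist_force"][2]+6.4
        if press>2.8: z+=.0003
        elif press<1.2: z-=.0003
        if T>fine:
            bot.dwell(.25); s,T=rd('still'); dstep=min(dstep,np.radians(3.5))
            if T>=target: break
        if T>2: break
    return z,phi
E
python3 - <<'E'
from h import *
step(np.radians(214),.1915); bot.dwell(.2); rd('eased')
print(drive(.1915,np.radians(214),np.radians(175),np.radians(8),1.55))
E
```

```text
eased t=20.4 phi=213.8 z=0.1913 F=[ 1.15  0.39 -2.12] M=[ 0.386 -0.552 -0.036] T=-0.009 rad=0.0844 gw=0.186
cw t=20.8 phi=206.0 z=0.1913 F=[ 1.05  0.13 -1.92] M=[ 0.381 -0.284  0.065] T=0.093 rad=0.0845 gw=0.188
cw t=21.3 phi=198.1 z=0.1916 F=[ 1.79 -0.67 -4.06] M=[ 0.069 -0.698  0.132] T=0.233 rad=0.0842 gw=0.188
cw t=21.7 phi=190.0 z=0.1917 F=[ 1.45 -0.05 -5.19] M=[-0.033 -0.732  0.079] T=0.105 rad=0.0842 gw=0.189
cw t=22.2 phi=182.0 z=0.1917 F=[ 2.61 -2.33 -5.6 ] M=[-0.09  -0.812  0.006] T=0.209 rad=0.0843 gw=0.189
cw t=22.6 phi=173.9 z=0.1914 F=[ 2.5  -1.18 -4.61] M=[-0.247 -0.827  0.066] T=0.143 rad=0.0844 gw=0.191
(0.1915, np.float64(3.0368728984701323))
```

```bash
python3 - <<'E'
from h import *
print(drive(.1914,3.03687,np.radians(60),np.radians(9),1.55)); print(telemetry.get_state()["q"].round(2))
E
```

```text
cw t=23.1 phi=164.9 z=0.1913 F=[ 3.57 -1.94 -4.92] M=[-0.42  -0.816  0.087] T=0.166 rad=0.0845 gw=0.191
cw t=23.6 phi=155.8 z=0.1913 F=[ 3.02 -2.7  -5.82] M=[-0.61  -0.894  0.076] T=0.180 rad=0.0846 gw=0.189
cw t=24.0 phi=146.7 z=0.1910 F=[ 2.84 -2.92 -5.04] M=[-0.859 -0.799  0.018] T=0.093 rad=0.0847 gw=0.193
cw t=24.5 phi=137.7 z=0.1910 F=[ 2.63 -3.57 -4.27] M=[-0.952 -0.766  0.014] T=0.088 rad=0.0847 gw=0.186
cw t=25.0 phi=128.7 z=0.1909 F=[ 1.51 -4.71 -4.72] M=[-1.059 -0.693  0.015] T=0.165 rad=0.0848 gw=0.187
cw t=25.5 phi=119.8 z=0.1908 F=[ 1.32 -4.67 -5.41] M=[-1.014 -0.663  0.131] T=0.231 rad=0.0849 gw=0.190
cw t=25.9 phi=111.1 z=0.1904 F=[ 0.67 -5.74 -4.3 ] M=[-1.296 -0.234  0.221] T=0.344 rad=0.0850 gw=0.190
cw t=26.4 phi=102.4 z=0.1903 F=[-0.66 -4.83 -4.13] M=[-1.29   0.124  0.32 ] T=0.463 rad=0.0851 gw=0.192
cw t=26.9 phi=93.7 z=0.1901 F=[-3.32 -3.97 -3.24] M=[-1.244  0.521  0.571] T=0.875 rad=0.0852 gw=0.193
cw t=27.4 phi=85.0 z=0.1902 F=[-3.52 -3.26 -3.93] M=[-1.079  0.832  0.554] T=0.828 rad=0.0853 gw=0.192
cw t=27.8 phi=76.3 z=0.1900 F=[-6.3  -3.58 -5.39] M=[-0.975  1
[... 576 characters left out ...]
hi=66.4 z=0.1898 F=[-7.76 -2.38 -4.89] M=[-0.605  1.7    0.855] T=1.381 rad=0.0854 gw=0.189
still t=29.9 phi=66.4 z=0.1899 F=[-6.43 -1.87 -4.72] M=[-0.621  1.645  0.903] T=1.343 rad=0.0854 gw=0.190
cw t=30.2 phi=63.1 z=0.1898 F=[-8.29 -1.02 -4.27] M=[-0.445  1.83   0.917] T=1.509 rad=0.0855 gw=0.190
still t=30.5 phi=63.1 z=0.1898 F=[-8.32 -1.08 -3.24] M=[-0.481  1.78   0.948] T=1.540 rad=0.0855 gw=0.187
cw t=30.8 phi=59.7 z=0.1897 F=[-8.22 -0.34 -4.05] M=[-0.304  1.815  0.948] T=1.540 rad=0.0855 gw=0.187
still t=31.1 phi=59.8 z=0.1897 F=[-8.65 -0.14 -4.74] M=[-0.32   1.847  0.962] T=1.595 rad=0.0854 gw=0.192
(0.1911, np.float64(1.0035614214266062))
[ 0.23  0.58 -0.44  1.47  0.26  1.16 -0.82]
```

```bash
python3 - <<'E'
from h import *
T=[]
for i in range(12):
    bot.dwell(.05); s=telemetry.get_state(); F,M=s["wrist_force"],s["moment"]; d=s["position"]-np.r_[C,0.2]; T.append(M[2]+d[0]*F[1]-d[1]*F[0])
print(np.mean(T),np.std(T))
z,phi=.1908,1.00356
if np.mean(T)<1.55:
    phi-=np.radians(2); step(phi,z); bot.dwell(.3)
    T=[]
    for i in range(12):
        bot.dwell(.05); s=telemetry.get_state(); F,M=s["wrist_force"],s["moment"]; d=s["position"]-np.r_[C,0.2]; T.append(M[2]+d[0]*F[1]-d[1]*F[0])
    print(np.mean(T),np.std(T))
rd()
E
```

```text
1.5401517792079569 0.028352982457161714
1.7296269852809278 0.06442957064011129
 t=32.8 phi=58.0 z=0.1895 F=[-9.53 -0.8  -1.7 ] M=[-0.267  2.111  1.031] T=1.686 rad=0.0855 gw=0.191
```

```bash
python3 - <<'E'
from h import *
phi=1.00356-np.radians(2)
for k in (3,7,11): step(phi+np.radians(k),.1908); bot.dwell(.1); rd('back')
phi+=np.radians(11); p=telemetry.get_state()["position"]
for z in (.195,.2,.206,.215): step(phi,z,rate=.03); rd('lift')
step(phi,.26,rate=.15); bot.dwell(.2); rd('clear')
f=vision.grab_frame("side"); u,v=proj(f,[[*hd,.23]])[0].astype(int); cv2.imwrite("pics/off.png",cv2.resize(f["pixels"][v-90:v+90,u-120:u+120],(800,600),interpolation=2))
E
```

```text
back t=33.2 phi=60.4 z=0.1897 F=[-7.34 -0.84 -2.2 ] M=[-0.432  1.646  0.864] T=1.374 rad=0.0854 gw=0.190
back t=33.5 phi=63.9 z=0.1899 F=[-5.96 -2.41 -3.57] M=[-0.772  1.235  0.694] T=1.061 rad=0.0853 gw=0.192
back t=33.9 phi=67.1 z=0.1901 F=[-4.63 -3.04 -3.96] M=[-0.858  0.946  0.238] T=0.501 rad=0.0852 gw=0.191
lift t=34.2 phi=67.2 z=0.1939 F=[ -3.8   -3.87 -11.52] M=[-0.474  0.787  0.25 ] T=0.420 rad=0.0851 gw=0.193
lift t=34.5 phi=67.2 z=0.1989 F=[ -4.89  -4.53 -12.4 ] M=[-0.626  0.839  0.235] T=0.468 rad=0.0848 gw=0.188
lift t=34.9 phi=67.2 z=0.2047 F=[ -4.67  -6.66 -13.07] M=[-0.928  1.061  0.182] T=0.327 rad=0.0841 gw=0.187
lift t=35.3 phi=67.1 z=0.2131 F=[ -6.87  -9.12 -14.21] M=[-1.598  1.289  0.239] T=0.470 rad=0.0826 gw=0.189
clear t=36.0 phi=66.7 z=0.2589 F=[ 0.19 -0.19 -6.09] M=[-0.011 -0.05   0.018] T=-0.004 rad=0.0860 gw=0.191
```

View pics/off.png

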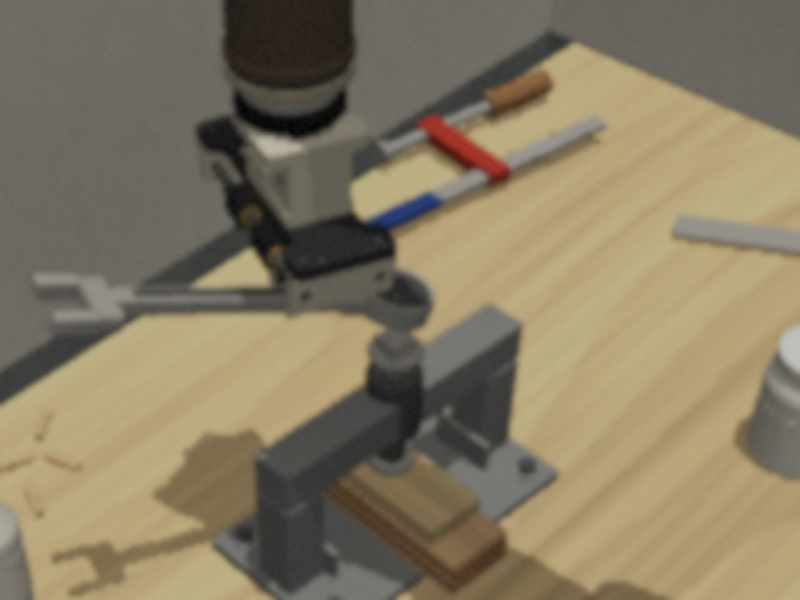

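The side crop shows the spanner lifted clear of the head, with the ring at about (400,300) and the screw at about (395,345), still gripped level. Next I'll lay it back where it came from.

```bash
python3 - <<'E'
from h import *
e=np.load("est.npz"); phi=float(e["yaw"])+np.pi; gp=e["ring"]+r*np.array([np.cos(phi),np.sin(phi)])
bot.move_to([*gp,0.25],att(phi)); bot.movel([*gp,0.03],rate=0.12); bot.dwell(.2); rd()
c=bot.movel([*gp,0.0025],rate=0.015,contact_N=2); bot.dwell(.1); rd(c)
s=telemetry.get_state()["position"]
if s[2]>.0045:
    for z in np.arange(s[2]-.0007,.003,-.0007):
        bot.movel([*gp,z],rate=.01); bot.dwell(.1); S,_=rd()
        if S["wrist_force"][2]>6: break
f=vision.grab_frame("side"); u,v=proj(f,[[*gp,.02]])[0].astype(int); cv2.imwrite("pics/lay.png",cv2.resize(f["pixels"][v-90:v+90,u-120:u+120],(800,600),interpolation=2))
E
```

```text
t=39.6 phi=109.5 z=0.0304 F=[-2.82  1.5  -1.17] M=[ 0.348 -0.081  0.11 ] T=1.034 rad=0.4281 gw=0.189
True t=41.2 phi=109.5 z=0.0040 F=[ 0.2  -0.78  5.25] M=[-0.177 -0.393 -0.03 ] T=-0.000 rad=0.4279 gw=0.190
```

View pics/lay.png

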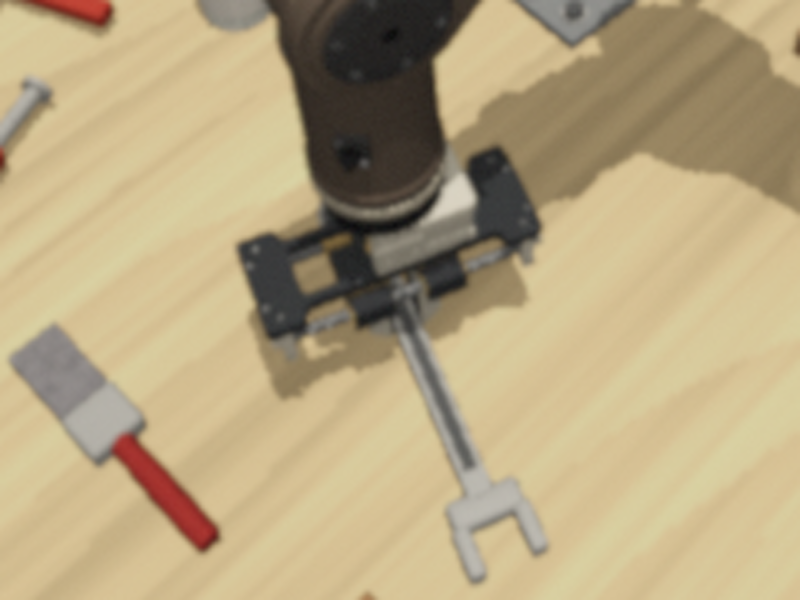

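The spanner lies on the bench, with its jaw at about (495,525) in the crop. I'll release it, back off and check.

```bash
python3 - <<'E'
from h import *
bot.move_gripper(0.35); bot.dwell(.2); rd(); bot.move_gripper(1.0); p=telemetry.get_state()["position"]
bot.movel([p[0],p[1],.12],rate=.1); rd()
bot.move_to([.40,.30,.35],telemetry.get_state()["orientation"]); bot.dwell(.3); rd()
f=vision.grab_frame("top"); cv2.imwrite("pics/end.png",f["pixels"])
E
```

```text
t=42.0 phi=109.7 z=0.0031 F=[-0.22  0.01  0.52] M=[ 0.022 -0.128 -0.03 ] T=0.055 rad=0.4280 gw=0.351
 t=44.4 phi=109.7 z=0.1193 F=[0.58 0.44 0.27] M=[ 0.065 -0.131  0.007] T=-0.292 rad=0.4278 gw=1.001
 t=45.6 phi=119.5 z=0.3491 F=[0.36 0.16 0.15] M=[ 0.066 -0.173  0.045] T=-0.134 rad=0.4531 gw=1.001
```

View pics/end.png

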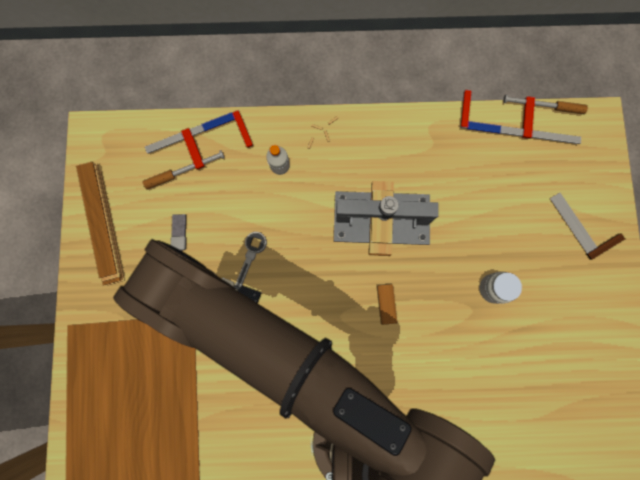

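The spanner is flat, with its ring at (255,243). The bottle, jar and offcut are where they were, and the visible end of the brush hasn't moved.

```bash
python3 -c "
from rig import bot
print(bot.sign_off())"
```

```text
the job is handed in; nothing more can be done
None
```

I tightened the press screw to about 1.6–1.7 N m (the last standing-still average read 1.73), laid the spanner flat back where it came from, left the other items where they were, and handed the job in at about 46 s.

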